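Bolt the ingredient chest shut

ROBOT

A 6-joint arm with a two-finger parallel gripper is mounted at the origin on the work surface. World frame = base frame: x ahead of the robot, y to its left, z up, the work surface at z = 0. Lengths are in mm, angles in rad, forces in N, time in s.
With the tool pointing down it reaches from about 350 to 925 mm from the base axis. Payload 6.4 kg.
Tool frame: the origin (TCP) lies midway between the tips of the shut fingers; the grasp point (between the pads) lies 19 mm behind it; x points along the fingers, z is the direction in which the jaws open and shut, and the axes are right-handed (so a half turn about x gives the same grasp; the last joint's range is limited). The gripper opens to 85 mm and grips with 20 to 120 N. Pads are 22 mm wide; open, the fingers measure 114 mm over their backs; the gripper's body (76 mm by 85 mm) begins 54 mm behind the grasp point. The pads swing forward as they close: fully open they stand 13 mm farther back than shut.
Start: joints at [1.074, 0.245, 1.558, -0, 1.339, -0.174], TCP at [206.192, 616.44, 231.29] pointing down, gripper open.
Joint ranges: [-3.13, 3.13], [-1.02, 2.26], [0.13, 2.54], [-0.95, 4.09], [0.21, 2.88], [-2.74, 2.74]. Speed limits (rad/s): [2.57, 2.57, 3.14, 3.14, 3.14, 3.14].

INTERFACE

Orientations are given as [roll, pitch, yaw] about the fixed x, y, z axes, in that order (R = Rz(yaw) Ry(pitch) Rx(roll)).
In Python, from workcell import arm gives the robot as it stands.
- The arm moves only by the tool carry_out, never from a script. Its argument "rows" is a list of rows, each a list of 3 entries, a list of its own where there are three numbers: the shift along the tool's x, y, z in m, then the turn about the tool's x in rad, then the closure, from -1 (fully open) to 1 (shut). A call has 1 to 5 rows; each row shifts and turns the pose as measured when the row begins, along the tool's axes as they then stand; what a row does not reach is not made up. A row lasts 1/8 s, in which the tool goes at most 62.5 mm and 10.7 degrees, less where a joint would pass 70% of its speed; a pose out of reach is approached as far as the arm can. A call is refused whole if a number of a shift passes 0.0625 or a number of a turn 0.188, either way. A call with a gripper value outside its range is refused whole. The fingers move at their own pace and stop on an object; "newtons" is the grip in N (left out, the last holds). Time passes only in rows, so rows that do not move let the fingers close. It gives the time, the measured TCP pose, the force and the opening at its end, in the units of the state.
- arm.get_state(): the state, without advancing time (a new reading comes with each control period).
- arm.snapshot(name): name is "side" or "top"; returns a dict with "img" (384x512x3 uint8, blue, green, red), "fovy" (degrees; the focal length in pixels is half the picture's height over the tangent of half this angle, whatever the lens; pixels are square), "cx", "cy" (the principal point, pixels), "R" (3x3) and "t" (3): a world point X has camera coordinates R X + t. Camera axes: x right, y down, z forward; pixel columns grow to the right and rows downward; lengths in mm; the calibration is good to about 2 mm. A picture is of the moment at which its call begins. There is no depth.
- arm.hand_in(): hands the job in, once; it reports no verdict.
Trained networks look in the newest picture that a camera, given by its name, has taken for a name from the list of things; names that differ only in an ending like _2 or _b are one class to them, and where a whole thing is asked for, a point or a joint stands for the part that bears it (a point fixed in the world has none). Each returns a list of dicts, best first, with "conf" (0 to 1); they miss things now and then, are a little off and sometimes report something else, mostly with a low value. They report only what shows in the picture. A call takes as long as a camera call.
- arm.spot_in(camera, thing): "point" ([column, row] in pixels, amid what is visible of it).
- arm.regions_of(camera, thing): "mask" (384x512 bool, what is visible of it) and "point" ([column, row] in pixels, amid what is visible of it).
- arm.pinpoint(camera, thing): "point" ([column, row] in pixels: a listed point, or the origin of a listed thing).
The state is a dict: "time": time; "joints": joint angles; "joint_velocities": joint speeds; "joint_efforts": joint torques, N m; "tcp_pos": TCP position; "tool_rot": TCP orientation; "force": force on the tool from outside, world axes, zero at the start; "ft_torque": the same for the moment, N m; "width": finger opening in mm.
Only numpy, scipy, OpenCV 4.12 (cv2) and the standard library are available. Lean on these libraries where they do the work, as an engineer would, in place of code of your own. Each camera call takes 0.05 s, during which the arm holds its last target.

TASK

Bolt the lid of the steel ingredient chest shut: slide the barrel bolt across by its red knob so that the rod goes through the staple, feel for the one notch in the yellow keeper rail, turn the handle fully down into it and let go. Be gentle: do not force the handle down on the rail where there is no notch, and leave the cup, the tin and the spoon on the lid where they are.

Things in the scene. Friction and masses are not known exactly. Their poses are not given: they have to be found in the camera images.
- bolt_mount: Barrel bolt base on the lid of the chest: dark steel guide blocks 34 x 16 x 50 mm at y = -50 and +95 mm, holding a 12 mm steel rod. Origin on the lid surface, below the rod's axis. z up; the bolt slides shut to +y, the handle turns down to +x. Axis along y, 40 mm over the lid. At slide s and turn a the knob's centre is at x = 68 sin a, y = s, z = 40 + 68 cos a (mm).
- bolt (a joint): Slide of the bolt along +y of bolt_mount, in m: 0 drawn fully back, end of travel 0.075. About 3 N of friction; stays where it is left. The rod's end is through the staple from 0.031.
- handle (a joint): Turn of the rod and handle about the rod's axis, in rad: 0 handle straight up, 1.57 level, pointing to +x of bolt_mount. Stops at -0.35 and 1.66. About 0.12 N m of friction; stays where it is left. Away from the notch the handle bar rests on top of the keeper rail at about 1.15; only in the notch does it go down, to about 1.57.
- knob (a point): Centre of the red ball knob, 22 mm in diameter, at the end of the handle, a round steel bar 9 mm thick; 68 mm from the rod's axis. Can be pinched on its two sides along the rod, or pushed.
- chest: Fixed low steel ingredient chest, lid closed, 340 x 450 x 110 mm; origin at the centre of its underside, axes parallel to bolt_mount's, whose origin lies at (-30, -45, 110) mm here.
- rail (a point): Fixed point on the lid (not on the notch) under the yellow keeper rail: an upright plate 6 mm thick, 54 mm high, 115 mm long along y, 42 mm to the +x side of the rod's axis; it does not give way. One notch for the handle bar, open at the top, 12 mm wide, 18.5 mm deep. Its place along y is not measured: its centre lies at a slide value between 0.034 and 0.062 m; feel or look for it.
- staple (a point): Middle of the dark steel staple, an arch 34 mm wide, 12 mm long and 55 mm high through which the rod shoots; at the height of the rod's axis.
- cup: Small steel measuring cup, 64 mm wide, 45 mm high, on the lid; origin under its base. Leave it.
- tin: Small green tin, 54 mm wide, 50 mm high, on the lid; origin under its base. Leave it.
- spoon: Measuring spoon with a wooden handle, 170 mm long, lying on the lid along y on the +x side of the rail. Leave it.

How it is judged (in metres and radians):
On the way, in this order (a step that is already met when the one before it is completed fails the run):
1. the bolt is slid across, its rod through the staple (value of joint bolt above 0.031 m), for 0.1 s.
2. the handle is turned down into the notch (value of joint handle above 1.45 rad), for 0.2 s.
At the end, for the whole second after the job is handed in: The bolt is through the staple (slide over 31 mm) and its handle lies down in the notch (turn over 1.45 rad), at rest and let go (value of joint bolt above 0.031 m and value of joint handle above 1.45 rad and velocity of joint bolt between -0.01 and 0.01 m/s and velocity of joint handle between -0.1 and 0.1 rad/s); the robot touches nothing.
It fails at once if the handle is forced on the keeper rail with more than 25 N (contact force between bolt_mount and chest above 25 N).
It fails at once if the cup, the tin or the spoon on the lid is shifted by more than 30 mm (distance of any of cup, tin, spoon from where it was at the start of the episode above 0.03 m).
It also fails if it takes over 67 s, if anything falls off the work surface, if the arm or the gripper's body presses on something with over 40 N, if the wrist force passes 120 N, or if a joint passes its speed limit or range.

## Working session

There is one attempt and no reset: what is moved stays moved. The work goes in short steps, Python scripts to look and compute and a tool call to move; the robot and the scene stay as the last step left them, time stands still between calls to the robot, and variables do not carry over. Pictures are saved under pics/ and viewed, and the job is handed in when it is done.

Besides the shell and the picture viewer there is one more tool, called after "Emit:" by a JSON object that holds its "api" and its "payload". carry_out: Moves the arm, as the interface text tells. Its arguments: {"type":"object","properties":{"rows":{"type":"array"},"newtons":{"type":"number"}},"required":["rows"]}

```bash
mkdir -p pics; ls; cat > h.py <<'E'
import numpy as np, cv2
from workcell import arm
def snap(n,f=None):
    s=arm.snapshot(n)
    if f: cv2.imwrite('pics/'+f,s['img'])
    return s
def K(s):
    f=192/np.tan(np.radians(s['fovy'])/2); return np.array([[f,0,s['cx']],[0,f,s['cy']],[0,0,1.]])
def ray(s,p):
    R=np.array(s['R']);t=np.array(s['t']); d=R.T@np.linalg.inv(K(s))@[p[0],p[1],1]; return -R.T@t,d/np.linalg.norm(d)
def atz(s,p,z):
    o,d=ray(s,p); return o+d*(z-o[2])/d[2]
def tri(s1,p1,s2,p2):
    o1,d1=ray(s1,p1);o2,d2=ray(s2,p2)
    A=np.stack([d1,-d2],1); k=np.linalg.lstsq(A,o2-o1,rcond=None)[0]
    a=o1+d1*k[0];b=o2+d2*k[1]; return (a+b)/2,np.linalg.norm(a-b)
def proj(s,X):
    c=np.array(s['R'])@np.array(X)+np.array(s['t']); q=K(s)@c; return q[:2]/q[2]
E
python3 - <<'E'
from h import *
np.set_printoptions(precision=1,suppress=True)
S={n:snap(n,n+'0.png') for n in('side','top')}
for n in S: print(n,S[n]['fovy'],ray(S[n],[256,192]))
for th in ['knob','bolt_mount','rail','staple','chest','cup','tin','spoon']:
    r={n:arm.pinpoint(n,th)[:2] for n in S}
    for n in r: print(th,n,[(np.round(q['point'],1),round(q['conf'],2)) for q in r[n]])
    if r['side'] and r['top']: print('   ',tri(S['side'],r['side'][0]['point'],S['top'],r['top'][0]['point']))
print(arm.get_state())
E
```

```text
pics
side 46.83616647939124 (array([ 135.9, -375.8,  709. ]), array([ 0.5,  0.5, -0.7]))
top 55.549346423597335 (array([527.2,  43. , 905.6]), array([ 0., -0., -1.]))
knob side [(array([348.4, 209.3]), 0.57)]
knob top [(array([353.2, 168.8]), 0.79)]
    (array([ 579.1, -144.7,  219.5]), np.float64(8.835044333826568))
bolt_mount side [(array([345.2, 264.5]), 0.72), (array([351.2, 207.8]), 0.28)]
bolt_mount top [(array([347.8, 178.6]), 0.74), (array([271.1, 249.1]), 0.37)]
    (array([ 567.5, -164. ,  108.8]), np.float64(6.69702279858714))
rail side [(array([326.9, 236.4]), 0.77)]
rail top [(array([318.6, 167.1]), 0.98)]
    (array([ 595.2, -102.2,  107.5]), np.float64(3.6210585695205606))
staple side [(array([272.3, 218.1]), 0.73)]
staple top [(array([288.8, 196.2]), 0.94), (array([333.7, 112.7]), 0.64)]
    (array([531.1, -29.8, 150.6]), np.float64(6.980588248261796))
chest side [(array([321.4, 278.2]), 0.91)]
chest top [(array([316.6, 175.2]), 0.68)]
    (array([ 582.8, -114.1,    5.8]), np.float64(7.043034771378767))
cup side [(array([212.7, 261.2]), 0.62)]
cup top [(array([269.8, 250.4]), 0.69)]
    (array([416.7,   7.1, 103.1]), np.float64(1.343708832264088))
tin side [(array([389.9, 345.6]), 0.87), (array([344.3, 262.1]), 0.46)]
tin top [(array([408.4, 214.1]), 0.87)]
    (array([ 489.3, -294.9,  112.5]), np.float64(0.6781599777919559))
spoon side [(array([383.5, 209.8]), 0.76)]
spoon top [(array([333. , 114.4]), 0.78)]
    (array([ 712.1, -138.5,  114.4]), np.float64(4.428452317810033))
{'time': 0.9, 'joints': array([ 1.1,  0.2,  1.6, -0. ,  1.3, -0.2]), 'joint_velocities': array([-0., -0.,  0., -0.,  0.,  0.]), 'joint_efforts': array([ -0. , -43. , -32.6,  -0. ,   0. ,   0. ]), 'tcp_pos': array([206.2, 616.4, 231.3]), 'tool_rot': array([-2.9,  1.6, -1.6]), 'force': array([-1.2, -0. , -0.2]), 'ft_torque': array([ 0. ,  0. , -0.1]), 'width': 85.19174231406814}
```

```bash
cd pics; python3 -c "
import cv2
a=cv2.imread('side0.png');b=cv2.imread('top0.png')
cv2.imwrite('s2.png',cv2.resize(a[130:380,150:480],None,fx=2.4,fy=2.4,interpolation=2))
cv2.imwrite('t2.png',cv2.resize(b[70:290,220:460],None,fx=2.7,fy=2.7,interpolation=2))"
```

```text
(no output)
```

View pics/s2.png

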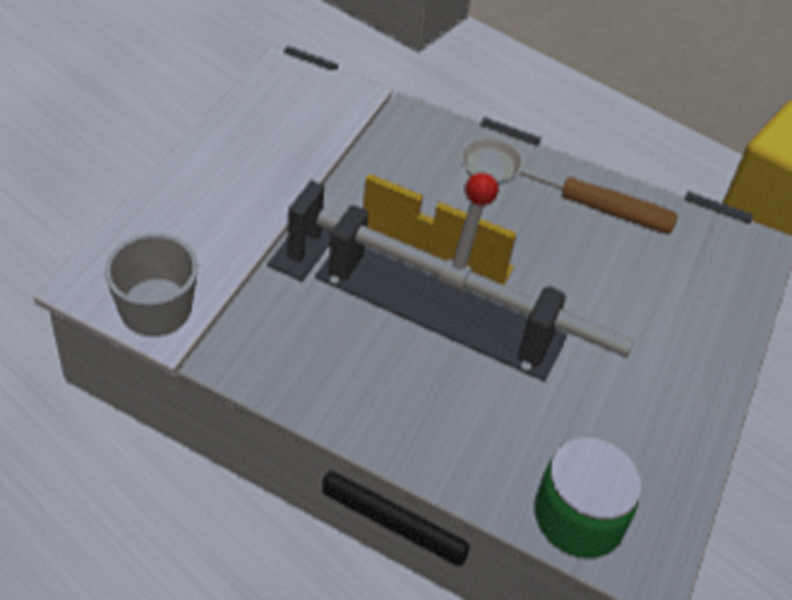

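View pics/t2.png

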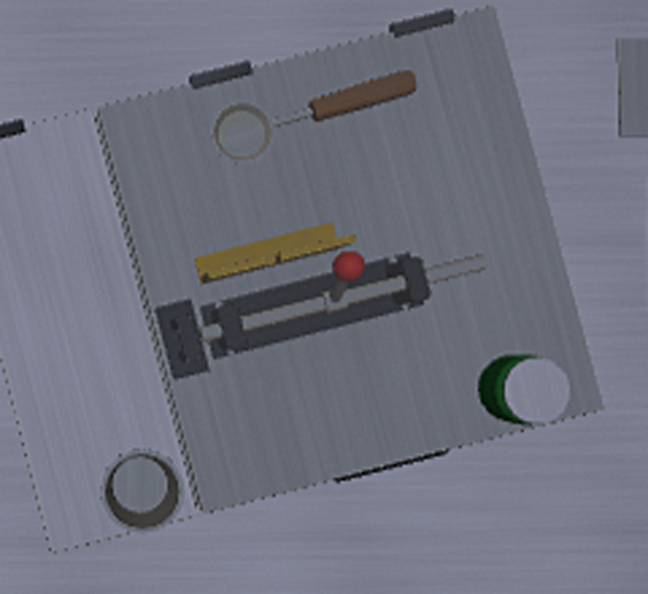

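The side picture (crop 2.4×) shows the handle nearly upright with the red knob at about (351,209). The notch is at about (328,220), between the staple and the knob. The top picture shows the chest turned by about 0.24 rad, with the notch at about (323,166).

```bash
cat > fit.py <<'E'
from h import *
from scipy.optimize import least_squares
np.set_printoptions(precision=1,suppress=True)
S={n:snap(n) for n in('side','top')}
C={'side':lambda u:(150+u[0]/2.4,130+u[1]/2.4),'top':lambda u:(220+u[0]/2.7,70+u[1]/2.7)}
# mount frame points, picks in crops
obs=[('top',(200,-180,0),(493,7)),('top',(-140,-180,0),(603,408)),('top',(-140,270,0),(52,551)),
('side',(-140,270,0),(38,300)),('side',(-140,-180,0),None)]
obs=[o for o in obs if o[2]]
def W(p,X): 
    c,s=np.cos(p[2]),np.sin(p[2]); return np.array([p[0]+c*X[0]-s*X[1],p[1]+s*X[0]+c*X[1],p[3]+X[2]])
def pts(p): 
    r=[]
    for cam,X,u in obs: r.append((cam,proj(S[cam],W(p,X)),np.array(C[cam](u)),0.5,X))
    for cam,u in (('side',(272.3,218.1)),('top',(288.8,196.2))): pass
    for n,X in (('rail',None),('chest',(30,45,-110)),('bolt_mount',(0,0,0)),('cup',None)):
        if X is None: continue
        for cam in S:
            q=arm_p[n,cam]
            if q is not None: r.append((cam,proj(S[cam],W(p,X)),q,2.,X))
    return r
arm_p={}
for n in('chest','bolt_mount'):
    for cam in S:
        q=arm.pinpoint(cam,n); arm_p[n,cam]=np.array(q[0]['point']) if q else None
def res(p): return np.concatenate([(a-b)/w for _,a,b,w,_ in pts(p)]+[[(p[3]-110)/2]])
f=least_squares(res,[567,-160,.24,110],loss='soft_l1')
p=f.x; print('pose',p[:2],p[2].round(4),p[3])
for c,a,b,w,X in pts(p): print(c,X,a-b)
np.save('pose.npy',p)
# knob
kp=[arm.regions_of(c,'knob') for c in S]
kpt=[]
for c,r in zip(S,kp):
    if r: m=r[0]['mask']; ys,xs=np.nonzero(m); print(c,'knob',r[0]['conf'],m.sum(),xs.mean(),ys.mean()); kpt.append((xs.mean(),ys.mean()))
def inv(p,Xw):
    d=np.array(Xw)-[p[0],p[1],p[3]]; c,s=np.cos(p[2]),np.sin(p[2]); return np.array([c*d[0]+s*d[1],-s*d[0]+c*d[1],d[2]])
if len(kpt)==2:
    X,e=tri(S['side'],kpt[0],S['top'],kpt[1]); print('knob',X,e,inv(p,X))
X,e=tri(S['side'],C['side']((428,215)),S['top'],C['top']((278,258))); print('notch',X,e,inv(p,X))
X,e=tri(S['side'],(272.3,218.1),S['top'],(288.8,196.2)); print('staple',X,e,inv(p,X))
# overlay
for cam in S:
    im=S[cam]['img'].copy(); im=cv2.resize(im,None,fx=3,fy=3,interpolation=2)
    def L(a,b,col=(255,0,255)):
        a,b=[tuple(int(round(v)) for v in (proj(S[cam],W(p,x))+.5)*3) for x in (a,b)]; cv2.line(im,a,b,col,1)
    for y in(-50,95):
        for x in(-17,17): 
            for yy in(-8,8): L((x,y+yy,0),(x,y+yy,50))
    L((0,-58,40),(0,150,40),(0,255,0))
    for k in range(30,75,5): L((42,k,54),(42,k,40 if k%10 else 30),(255,0,0) if k!=50 else (0,0,255))
    o=(450,480) if cam=='side' else (600,330)
    cv2.imwrite(f'pics/ov_{cam}.png',cv2.resize(im[o[1]:o[1]+400,o[0]:o[0]+540],None,fx=1.45,fy=1.45))
E
python3 fit.py
```

```text
pose [ 565.1 -162.6] 0.2299 111.40987445511682
top (200, -180, 0) [-0.5 -0.1]
top (-140, -180, 0) [-0.7  1.3]
top (-140, 270, 0) [3.1 0.1]
side (-140, 270, 0) [ 0.5 -0.2]
side (30, 45, -110) [-0.5 -0.8]
top (30, 45, -110) [-1.8 -0.9]
side (0, 0, 0) [3.5 0.5]
top (0, 0, 0) [2.8 1.9]
side knob 0.74 1015 350.1527093596059 240.26896551724138
top knob 0.83 532 345.4454887218045 178.3045112781955
knob [ 571.1 -152.9  157.6] 9.985717617778722 [ 8.1  8.1 46.2]
notch [ 593.5 -102.1  152.9] 5.967652359483756 [41.4 52.5 41.5]
staple [531.1 -29.8 150.6] 6.980588248261796 [ -2.8 137.   39.2]
```

View pics/ov_side.png

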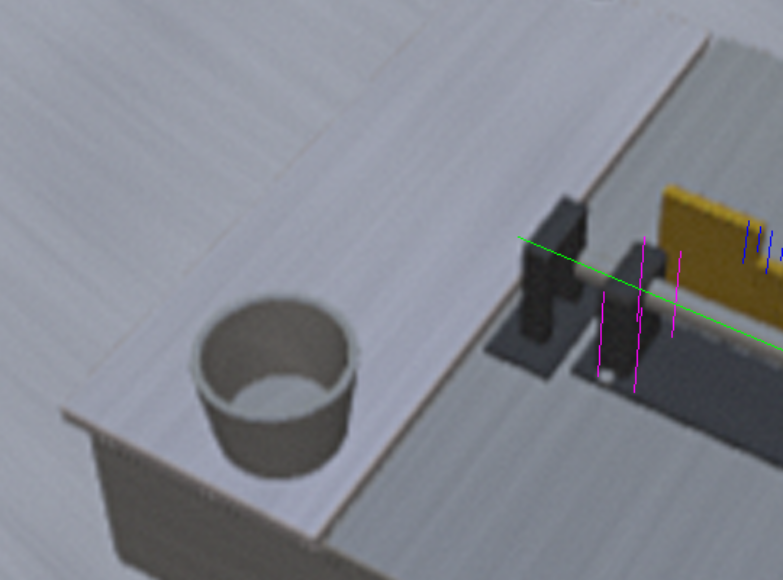

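View pics/ov_top.png

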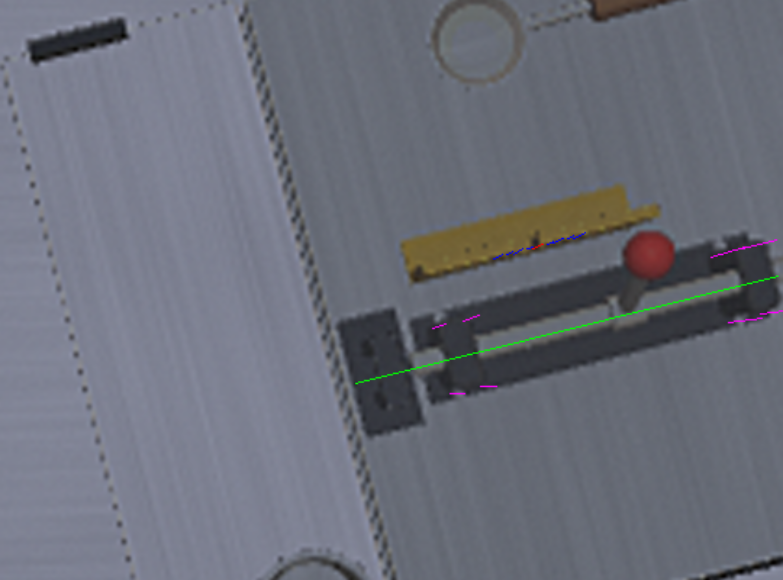

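View pics/top0.png

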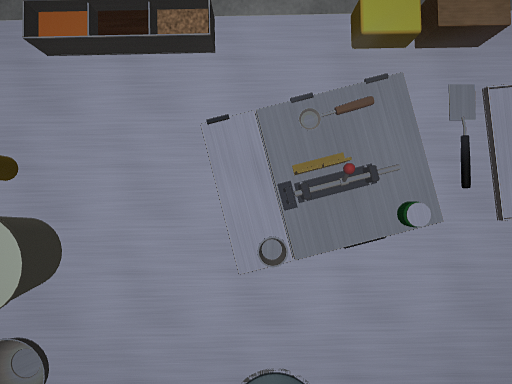

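View pics/side0.png

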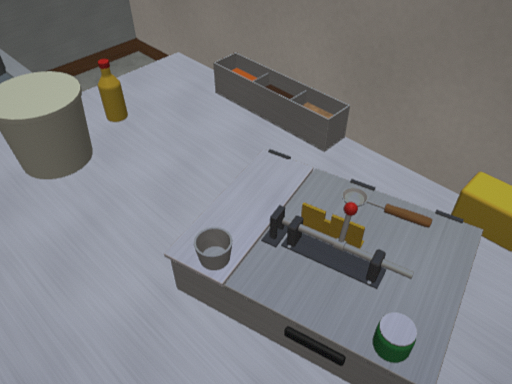

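```bash
python3 -c "
import cv2,numpy as np
for n,(x,y,w,h) in {'top0':(270,140,130,80),'side0':(260,190,160,110)}.items():
    a=cv2.imread('pics/'+n+'.png')[y:y+h,x:x+w]
    k=780/w
    a=np.clip(255*(a/255.)**.6*1.1,0,255).astype('uint8')
    a=cv2.resize(a,None,fx=k,fy=k,interpolation=cv2.INTER_CUBIC)
    for i in range(0,w,10):
        cv2.line(a,(int(i*k),0),(int(i*k),5 if i%50 else 15),(0,255,0),1); cv2.putText(a,str(x+i),(int(i*k),25),0,.3,(0,0,255))
    for i in range(0,h,10):
        cv2.line(a,(0,int(i*k)),(6,int(i*k)),(0,255,0),1); cv2.putText(a,str(y+i),(8,int(i*k)+4),0,.3,(0,0,255))
    cv2.imwrite('pics/z_'+n+'.png',a)
"
```

```text
(no output)
```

View pics/z_top0.png

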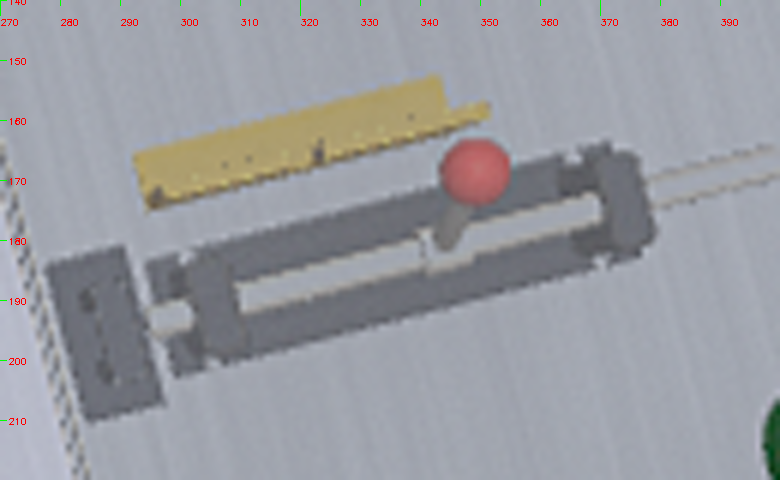

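View pics/z_side0.png

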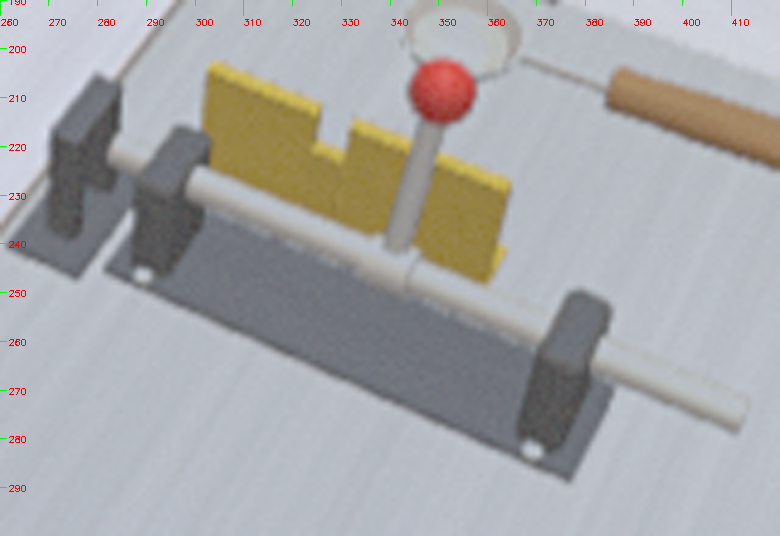

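```bash
cat > fit2.py <<'E'
from h import *
from scipy.optimize import least_squares
np.set_printoptions(precision=2,suppress=True)
S={n:snap(n) for n in('side','top')}
T=lambda u:(270+u[0]/6,140+u[1]/6); D=lambda u:(260+u[0]/4.875,190+u[1]/4.875)
obs=[]
for u,X in zip([(188,252),(232,245),(245,358),(205,365),(600,155),(638,150),(657,240),(617,247)],[(17,103),(17,87),(-17,87),(-17,103),(17,-42),(17,-58),(-17,-58),(-17,-42)]): obs.append(('top',X+(50,),T(u)))
for u,X in zip([(135,180),(165,190),(210,140),(180,127),(535,352),(570,362),(610,305),(578,290)],[(-17,103),(-17,87),(17,87),(17,103),(-17,-42),(-17,-58),(17,-58),(17,-42)]): obs.append(('side',X+(50,),D(u)))
obs+=[('top',(200,-180,0),(220+493/2.7,70+7/2.7)),('top',(-140,-180,0),(220+603/2.7,70+408/2.7))]
def W(p,X):
    c,s=np.cos(p[2]),np.sin(p[2]); return np.array([p[0]+c*X[0]-s*X[1],p[1]+s*X[0]+c*X[1],p[3]+X[2]])
def inv(p,Xw):
    d=np.array(Xw)-[p[0],p[1],p[3]]; c,s=np.cos(p[2]),np.sin(p[2]); return np.array([c*d[0]+s*d[1],-s*d[0]+c*d[1],d[2]])
# p: x y yaw z | px shift side, px shift top | knob s,a | notch y
ka={'side':D((443,91)),'top':T((475,172))}
nt=[('side',D((342,122))),('side',D((320,108)))]
def res(p,full=False):
    sh={'side':p[4:6],'top':p[6:8]}; r=[]
    for c,X,u in obs: r.append(proj(S[c],W(p,X))+sh[c]-u)
    for c in ka: r.append((proj(S[c],W(p,(68*np.sin(p[9]),p[8],40+68*np.cos(p[9]))))+sh[c]-ka[c]))
    if full: return np.array(r)
    return np.concatenate([np.ravel(r),p[4:8]/1.5,[(p[3]-110)/.5]])
f=least_squares(res,[567,-160,.23,110,0,0,0,0,0,0.2],loss='soft_l1',x_scale=[1,1,.01,1,1,1,1,1,1,.01])
p=f.x; print(p, p[2],p[9]); print(res(p,True)); np.save('pose.npy',p)
def notch(cam,u,z,plane_x):
    sh={'side':p[4:6],'top':p[6:8]}[cam]
    o,d=ray(S[cam],np.array(u)-sh); a=inv(p,o); b=inv(p,o+d)-a
    q=a+b*(plane_x-a[0])/b[0]; return q
for nm,cam,u,x in [('rail left top','side',D((207,66)),39),('notchL top','side',D((318,105)),39),('notchR top','side',D((353,124)),39),('notchL bot','side',D((312,147)),39),('notchR bot','side',D((343,160)),39),('rail right top','side',D((508,186)),39),
 ('rail right bottom','side',D((488,283)),39)]:
    print(nm,notch(cam,u,0,x))
for nm,u,z in [('notch top',T((318,152)),40),('railL',T((148,210)),54),('railfar R',T((440,77)),54)]: print(nm,inv(p,atz(S['top'],np.array(u)-p[6:8],z+p[3])))
E
python3 fit2.py
```

```text
[ 565.14 -159.28    0.23  109.99   -0.16    0.76    0.57   -0.37   13.54
    0.33] 0.2278920568994132 0.3283398417643891
[[-0.65  1.43]
 [-0.42  0.68]
 [ 1.58 -2.07]
 [ 0.68 -1.3 ]
 [-0.91  0.19]
 [ 0.29 -0.89]
 [ 1.37  0.15]
 [ 0.49  0.9 ]
 [-1.2  -0.22]
 [ 1.17  1.44]
 [ 1.23 -1.14]
 [-0.98 -1.98]
 [-0.5   0.53]
 [ 2.26  2.81]
 [ 1.54 -0.45]
 [-1.61 -1.45]
 [-1.44 -0.08]
 [-2.03  1.09]
 [-0.51  0.67]
 [ 0.14 -0.61]]
rail left top [ 39.   102.23  57.1 ]
notchL top [39.   59.36 59.99]
notchR top [39.   45.87 57.75]
notchL bot [39.   59.29 38.71]
notchR bot [39.   47.33 38.63]
rail right top [ 39.   -10.61  58.2 ]
rail right bottom [ 39.   -11.84   8.15]
notch top [42.13 47.24 40.  ]
railL [ 36.64 111.14  54.  ]
railfar R [56.04  3.47 54.  ]
```

```bash
cat > go.py <<'E'
from h import *
import sys
from scipy.spatial.transform import Rotation as Ro
np.set_printoptions(precision=4,suppress=True)
p=np.load('pose.npy')
def info():
    st=arm.get_state(); R=Ro.from_euler('xyz',st['tool_rot']).as_matrix(); q=np.array(st['tcp_pos'])
    yd=np.array([-np.sin(p[2]),np.cos(p[2]),0]); xd=np.array([yd[1],-yd[0],0])
    v=R.T@yd; a=np.arctan2(-v[1],v[2]); 
    if a>np.pi/2:a-=np.pi
    if a<-np.pi/2:a+=np.pi
    d=q-[p[0],p[1],p[3]]; m=np.array([d@xd,d@yd,d[2]])
    f=np.array(st['force'])
    print('t',round(st['time'],2),'TCP mount',m.round(1),'turn',round(a,3),'F mount',[round(float(f@e),1) for e in (xd,yd)],round(f[2],1),'w',round(st['width'],1),'j',np.round(st['joints'],2))
    return st,R,m,xd,yd
if __name__=='__main__':
    st,R,m,xd,yd=info(); print(R)
    if len(sys.argv)>3:
        t=np.array([float(v) for v in sys.argv[1:4]]); dw=(t-m)[0]*xd+(t-m)[1]*yd+np.array([0,0,(t-m)[2]])
        print('tool shift m',R.T@dw/1000)
E
python3 go.py 22 13.5 150
```

```text
t 1.4 TCP mount [-174.4  836.8  121.3] turn -0.551 F mount [-0.0, -0.5] -0.6 w 85.3 j [ 1.07  0.25  1.56 -0.    1.34 -0.17]
[[ 0.     -0.9483  0.3173]
 [-0.      0.3173  0.9483]
 [-1.     -0.     -0.    ]]
tool shift m [-0.0287 -0.5982 -0.5988]
```

```bash
python3 - <<'E'
from h import *
np.set_printoptions(precision=0,suppress=True)
s=snap('side'); t=snap('top')
for u in [(55,172),(20,150),(90,150)]: print('base z0',atz(s,u,0))
for z in (100,150,200,250): print(z,'side rim L,near,R',atz(s,(0,105),z),atz(s,(35,118),z),atz(s,(82,92),z),'top rim near,edge',atz(t,(22,270),z),atz(t,(0,307),z))
print('top base edge z0',atz(t,(61,250),0),atz(t,(20,220),0))
E
```

```text
base z0 [378. 553.   0.]
base z0 [357. 700.   0.]
base z0 [483. 569.   0.]
100 side rim L,near,R [372. 764. 100.] [407. 644. 100.] [549. 671. 100.] top rim near,edge [385. 552. 100.] [305. 600. 100.]
150 side rim L,near,R [353. 670. 150.] [385. 561. 150.] [515. 585. 150.] top rim near,edge [394. 520. 150.] [319. 565. 150.]
200 side rim L,near,R [333. 577. 200.] [362. 477. 200.] [481. 499. 200.] top rim near,edge [402. 489. 200.] [333. 531. 200.]
250 side rim L,near,R [314. 483. 250.] [340. 393. 250.] [447. 413. 250.] top rim near,edge [411. 457. 250.] [347. 496. 250.]
top base edge z0 [414. 519.   0.] [490. 619.   0.]
```

Emit:
{"api": "carry_out", "payload": {"rows": [[[-0.03, 0, 0], -0.138, -1], [[-0.03, 0, 0], -0.138, -1], [[-0.02, 0, 0], -0.138, -1], [[0, 0, 0], -0.138, -1]]}}

```text
time: 2.0
tcp_pos: [206.1, 616.2, 313.2]
tool_rot: [2.394, 1.57, -2.071]
force: [-0.4, 0.3, 0.8]
width: 85.2
```

```bash
python3 go.py 22 13.5 170
```

```text
t 2.0 TCP mount [-174.6  836.6  203.2] turn 0.019 F mount [-0.3, 0.4] 0.8 w 85.2 j [ 1.07  0.19  1.47  0.    1.48 -0.74]
[[-0.0006 -0.9696 -0.2446]
 [-0.0011 -0.2446  0.9696]
 [-1.      0.0009 -0.0009]]
tool shift m [ 0.0338 -0.1808 -0.8266]
```

Emit:
{"api": "carry_out", "payload": {"rows": [[[0, -0.0125, -0.06], 0, -1], [[0, -0.0125, -0.06], 0, -1], [[0, -0.0125, -0.06], 0, -1], [[0, -0.0125, -0.06], 0, -1], [[0, -0.0125, -0.06], 0.019, -1]]}}

```text
time: 2.62
tcp_pos: [342.3, 337.1, 313.5]
tool_rot: [-1.863, 1.569, -0.056]
force: [1.6, 0.9, 0.3]
width: 85.5
```

Emit:
{"api": "carry_out", "payload": {"rows": [[[0, -0.0125, -0.06], 0, -1], [[0, -0.0125, -0.06], 0, -1], [[0, -0.0125, -0.06], 0, -1], [[0, -0.0125, -0.06], 0, -1], [[0, -0.0125, -0.06], 0, -1]]}}

```text
time: 3.25
tcp_pos: [474.5, 53.6, 315.7]
tool_rot: [-1.677, 1.563, 0.13]
force: [1.2, -0.0, 0.0]
width: 85.5
```

```bash
python3 go.py 22 13.5 170
```

```text
t 3.25 TCP mount [-40.2 227.9 205.7] turn 0.009 F mount [1.1, -0.3] 0.0 w 85.5 j [-0.13 -0.24  1.89  0.    1.48 -1.93]
[[ 0.0081 -0.9721 -0.2344]
 [ 0.0011 -0.2344  0.9721]
 [-1.     -0.0081 -0.0009]]
tool shift m [ 0.0364 -0.06   -0.2149]
```

Emit:
{"api": "carry_out", "payload": {"rows": [[[0, -0.015, -0.054], 0, -1], [[0, -0.015, -0.054], 0, -1], [[0, -0.015, -0.054], 0, -1], [[0.01, -0.015, -0.053], 0.009, -1], [[0, 0, 0], 0, -1]]}}

```text
time: 3.88
tcp_pos: [586.4, -152.7, 306.5]
tool_rot: [-1.697, 1.561, 0.094]
force: [-0.7, 1.0, 1.0]
width: 85.4
```

```bash
cat > zoom.py <<'E'
from h import *
import sys
def z(n,f,x,y,w,h):
    s=snap(n); a=s['img'][y:y+h,x:x+w]; k=780/w
    a=np.clip(255*(a/255.)**.6*1.1,0,255).astype('uint8')
    a=cv2.resize(a,None,fx=k,fy=k,interpolation=cv2.INTER_CUBIC)
    for i in range(0,w,10): cv2.line(a,(int(i*k),0),(int(i*k),5),(0,255,0),1); cv2.putText(a,str(x+i),(int(i*k),20),0,.3,(0,0,255))
    for i in range(0,h,10): cv2.line(a,(0,int(i*k)),(6,int(i*k)),(0,255,0),1); cv2.putText(a,str(y+i),(8,int(i*k)+4),0,.3,(0,0,255))
    cv2.imwrite('pics/'+f,a)
z('side',sys.argv[1],260,150,180,130)
E
python3 go.py 22 13.5 170; python3 zoom.py a1.png
```

```text
t 3.88 TCP mount [ 22.2   1.6 196.5] turn -0.007 F mount [-0.5, 1.1] 1.0 w 85.4 j [-0.44  0.08  1.6   0.01  1.45 -2.24]
[[ 0.0102 -0.9756 -0.2191]
 [ 0.001  -0.2191  0.9757]
 [-0.9999 -0.0102 -0.0013]]
tool shift m [0.0265 0.0006 0.0119]
```

View pics/a1.png

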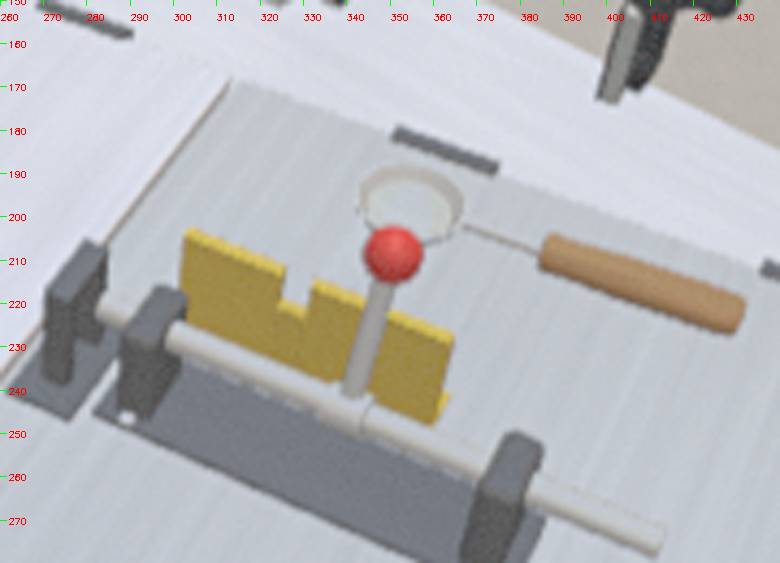

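```bash
python3 - <<'E'
from h import *
st=arm.get_state(); 
from scipy.spatial.transform import Rotation as Ro
R=Ro.from_euler('xyz',st['tool_rot']).as_matrix(); q=np.array(st['tcp_pos']); ims=[]
for n,o in(('side',(256,100)),('top',(256,110))):
    s=snap(n); im=cv2.resize(s['img'],None,fx=3,fy=3,interpolation=2)
    for X,c in [(q,(0,255,0)),(q+R@[-13,0,42.5],(255,0,255)),(q+R@[-13,0,-42.5],(255,255,0))]:
        u=(proj(s,X)+.5)*3; cv2.circle(im,tuple(u.astype(int)),4,c,1); print(n,u/3)
    a=im[o[1]*3:o[1]*3+450, o[0]*3:o[0]*3+600] if n=='top' else im[o[1]*3:o[1]*3+450, o[0]*3:o[0]*3+600]
    ims.append(a)
    cv2.imwrite('pics/b_%s.png'%n,a)
E
```

```text
side [367.54050446 165.20031277]
side [340.73795636 148.29845556]
side [398.90644042 168.33313879]
top [370.27950195 162.17099649]
top [347.32270627 167.76941591]
top [398.41555676 155.06700501]
```

View pics/b_side.png

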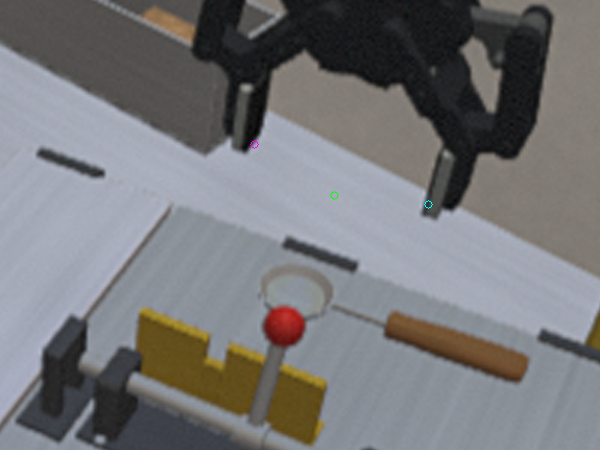

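View pics/b_top.png

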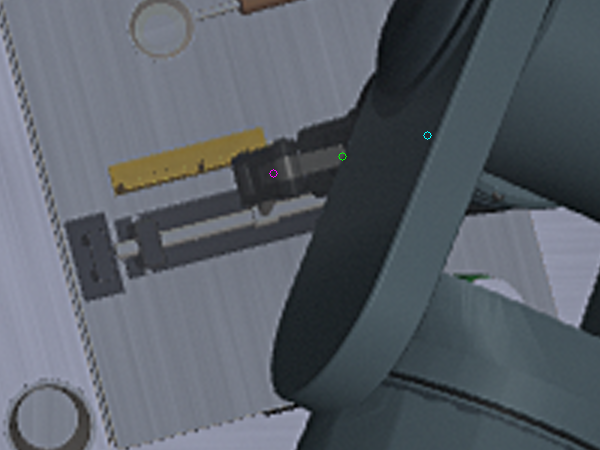

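Emit:
{"api": "carry_out", "payload": {"rows": [[[0.03, 0, 0.012], -0.007, -1], [[0.05, 0, 0], 0, -1], [[0, 0, 0], 0, -1]]}}

```text
time: 4.4
tcp_pos: [584.6, -133.6, 231.0]
tool_rot: [-1.902, 1.552, -0.094]
force: [0.1, 1.1, 0.4]
width: 85.5
```

```bash
cat > v.py <<'E'
from h import *
import sys
from scipy.spatial.transform import Rotation as Ro
st=arm.get_state(); 
R=Ro.from_euler('xyz',st['tool_rot']).as_matrix(); q=np.array(st['tcp_pos'])
s=snap('side'); o=(260,140)
im=cv2.resize(s['img'],None,fx=4,fy=4,interpolation=cv2.INTER_CUBIC)
a=im[o[1]*4:o[1]*4+560,o[0]*4:o[0]*4+720]; a=np.clip(255*(a/255.)**.6*1.1,0,255).astype('uint8')
cv2.imwrite('pics/'+sys.argv[1],a)
E
python3 go.py 22 13.5 87;python3 v.py c1.png
```

```text
t 4.4 TCP mount [ 24.8  20.6 121. ] turn 0.009 F mount [0.3, 1.0] 0.4 w 85.5 j [-0.42  0.12  1.7   0.01  1.3  -2.23]
[[ 0.0189 -0.9718 -0.235 ]
 [-0.0018 -0.2351  0.972 ]
 [-0.9998 -0.018  -0.0062]]
tool shift m [ 0.0339  0.0034 -0.0068]
```

View pics/c1.png

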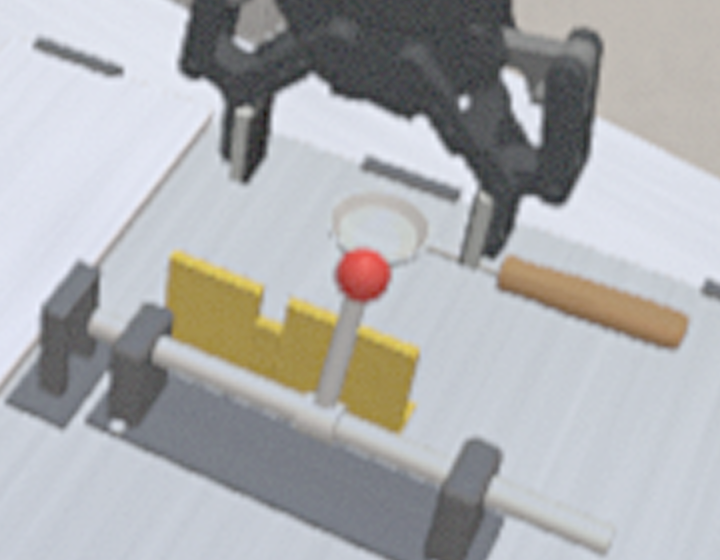

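Emit:
{"api": "carry_out", "payload": {"rows": [[[0.012, 0.003, -0.007], 0, -1], [[0.011, 0, 0], 0, -1], [[0.011, 0, 0], 0, -1], [[0, 0, 0], 0, -1]]}}

```text
time: 4.95
tcp_pos: [588.7, -143.4, 205.0]
tool_rot: [-2.05, 1.536, -0.241]
force: [-0.9, 0.3, -0.0]
width: 85.0
```

```bash
python3 go.py 22 13.5 87;python3 v.py c2.png
```

```text
t 4.95 TCP mount [26.6 10.2 95. ] turn 0.01 F mount [-0.8, 0.5] -0.0 w 85.0 j [-0.43  0.15  1.72  0.01  1.24 -2.24]
[[ 0.0338 -0.9713 -0.2355]
 [-0.0083 -0.2359  0.9717]
 [-0.9994 -0.0309 -0.016 ]]
tool shift m [0.0078 0.0048 0.0035]
```

View pics/c2.png

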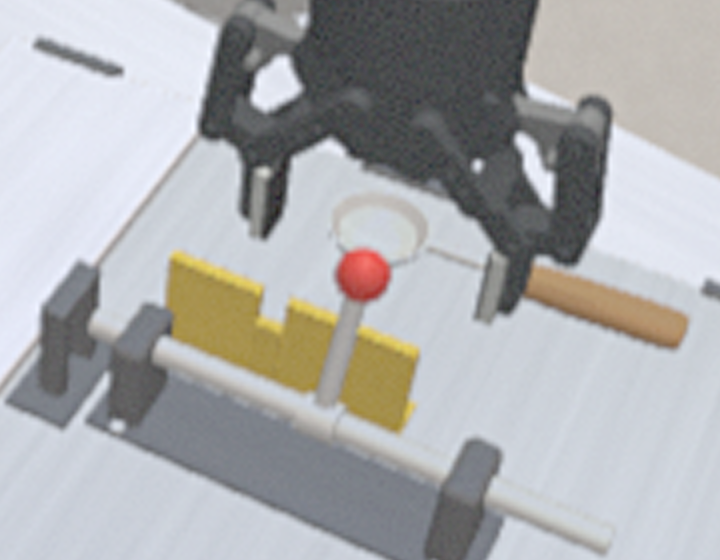

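Emit:
{"api": "carry_out", "payload": {"rows": [[[0.01, 0.005, 0.004], -0.01, -1], [[0.002, 0.001, 0.001], 0, -1], [[0, 0, 0], 0, -0.2], [[0, 0, 0], 0, -0.2]], "newtons": 20}}

```text
time: 5.5
tcp_pos: [582.3, -140.0, 193.2]
tool_rot: [-2.071, 1.534, -0.251]
force: [0.5, 0.6, 0.3]
width: 52.1
```

```bash
python3 go.py 22 13.5 87;python3 v.py c3.png
```

```text
t 5.5 TCP mount [21.1 14.9 83.2] turn 0.021 F mount [0.7, 0.4] 0.3 w 52.1 j [-0.43  0.14  1.75  0.01  1.21 -2.25]
[[ 0.0358 -0.9686 -0.246 ]
 [-0.0092 -0.2464  0.9691]
 [-0.9993 -0.0324 -0.0177]]
tool shift m [-0.0037 -0.001  -0.0015]
```

View pics/c3.png

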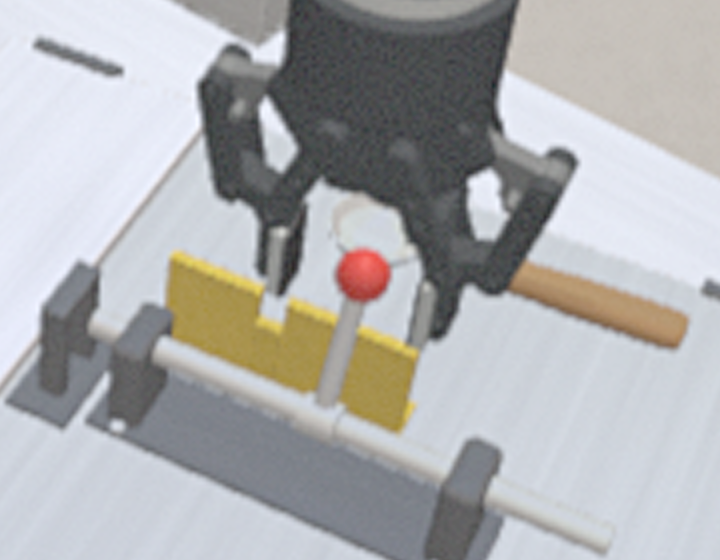

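Emit:
{"api": "carry_out", "payload": {"rows": [[[0, 0, 0], -0.02, 0.4], [[0, 0, 0], 0, 1], [[0, 0, 0], 0, 1], [[0, 0, 0], 0, 1]], "newtons": 20}}

```text
time: 6.05
tcp_pos: [582.7, -140.5, 193.9]
tool_rot: [-2.11, 1.533, -0.269]
force: [-0.2, 0.7, 0.2]
width: 20.4
```

```bash
python3 go.py 22 13.5 87;python3 v.py c4.png
```

```text
t 6.05 TCP mount [21.4 14.3 83.9] turn 0.043 F mount [-0.0, 0.7] 0.2 w 20.4 j [-0.43  0.14  1.75  0.01  1.21 -2.27]
[[ 0.0368 -0.9631 -0.2665]
 [-0.0102 -0.267   0.9636]
 [-0.9993 -0.0328 -0.0196]]
tool shift m [-0.0031 -0.0007 -0.0009]
```

View pics/c4.png

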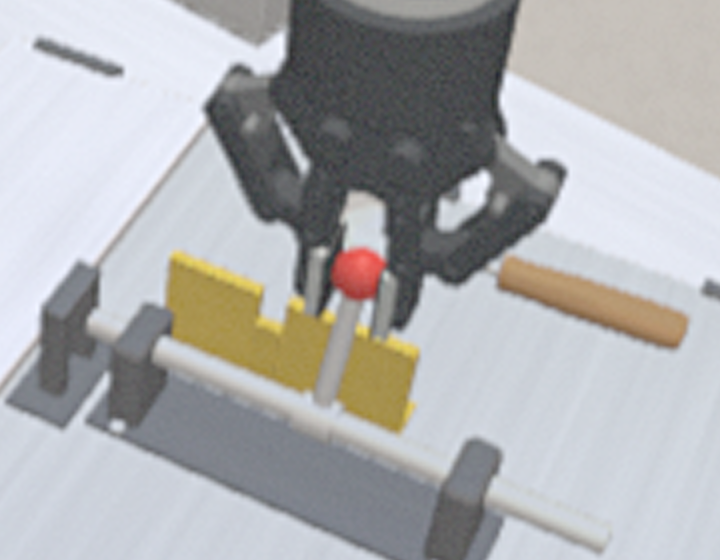

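Emit:
{"api": "carry_out", "payload": {"rows": [[[0, 0, 0], 0.043, 1], [[0, 0, 0.01], 0, 1], [[0, 0, 0.01], 0, 1], [[0, 0, 0.01], 0, 1], [[0, 0, 0.005], 0, 1]]}}

```text
time: 6.72
tcp_pos: [574.9, -105.7, 193.9]
tool_rot: [-2.143, 1.529, -0.344]
force: [0.1, -3.1, -0.2]
width: 20.4
```

```bash
python3 go.py 22 53 87;python3 v.py c5.png
```

```text
t 6.72 TCP mount [21.6 50.  83.9] turn 0.0 F mount [-0.6, -3.1] -0.2 w 20.4 j [-0.38  0.11  1.79  0.    1.21 -2.18]
[[ 0.0389 -0.9734 -0.2256]
 [-0.0139 -0.2263  0.974 ]
 [-0.9991 -0.0348 -0.0224]]
tool shift m [-0.0032 -0.0005  0.0029]
```

View pics/c5.png

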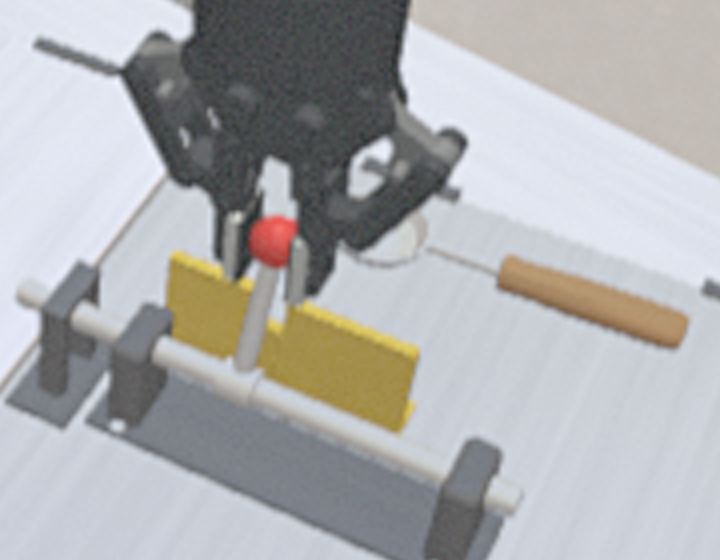

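```bash
cat > ck.py <<'E'
from fit2 import *
E
python3 - <<'E'
import io,contextlib
with contextlib.redirect_stdout(io.StringIO()):
    from fit2 import *
Z=lambda u:np.array([260+u[0]/4,140+u[1]/4])
sh=p[4:6]
def P(X): return ((proj(S['side'],W(p,X))+sh)-[260,140])*4
a=p[9]
print('knob pred s50',P((68*np.sin(a),50,40+68*np.cos(a))),'obs 273,240')
print('hub pred',P((0,50,40)),'obs ~ 243,381?')
for n,X in [('blk L near',(-17,103,50)),('blk R far',(17,-58,50)),('rail L top front',(39,104,54)),('rail R top',(39,-11,54)),('notch54',(39,53,54)),('notch35',(39,53,35.5)),('rail R bot',(39,-11,0)),('rodend',(0,50-110,40))]: print(n,P(X))
print('per mm x',P((1,50,40))-P((0,50,40)),'y',P((0,51,40))-P((0,50,40)),'z',P((0,50,41))-P((0,50,40)))
im=cv2.resize(S['side']['img'],None,fx=4,fy=4,interpolation=cv2.INTER_CUBIC)[560:1120,1040:1760]
im=np.clip(255*(im/255.)**.6*1.1,0,255).astype('uint8')
def L(A,B,c=(255,0,255)): cv2.line(im,tuple(P(A).astype(int)),tuple(P(B).astype(int)),c,1)
L((0,-70,40),(0,140,40),(0,255,0)); L((39,104,54),(39,-11,54));L((39,104,0),(39,104,54));L((39,-11,0),(39,-11,54)); L((39,104,0),(39,-11,0))
for y in (-50,95):
  for z in (0,50):
    q=[(17,y-8,z),(17,y+8,z),(-17,y+8,z),(-17,y-8,z)]
    for i in range(4): L(q[i],q[i-1],(255,255,0))
L((0,50,40),(68*np.sin(a),50,40+68*np.cos(a)),(0,0,255))
L((-17,134,0),(-17,134,55));
cv2.imwrite('pics/o1.png',im)
E
```

```text
knob pred s50 [275.78 243.55] obs 273,240
hub pred [236.87 385.92] obs ~ 243,381?
blk L near [105.96 346.83]
blk R far [506.67 448.46]
rail L top front [165.73 257.74]
rail R top [416.04 359.85]
notch54 [273.18 301.57]
notch35 [268.55 331.22]
rail R bot [395.61 443.53]
rodend [491.94 495.89]
per mm x [ 1.04 -1.57] y [-2.19 -0.94] z [ 0.23 -1.59]
```

View pics/o1.png

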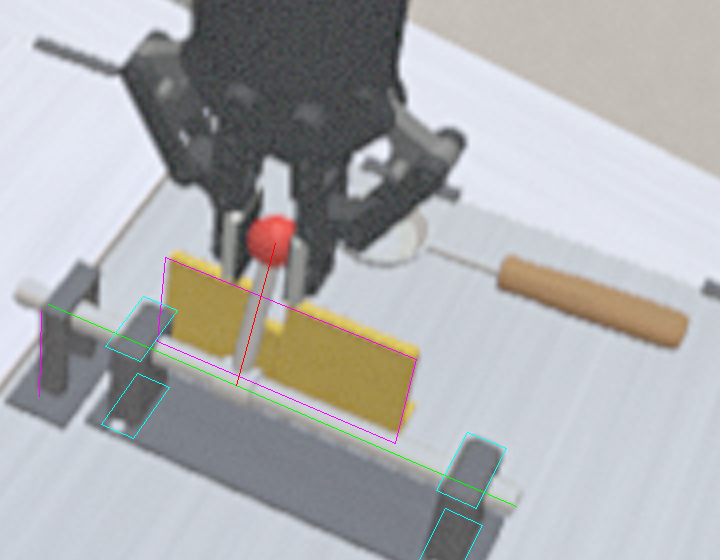

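Emit:
{"api": "carry_out", "payload": {"rows": [[[0.005, -0.0104, 0], 0, 1], [[0, 0, 0], 0, 1]]}}

```text
time: 7.12
tcp_pos: [585.9, -102.7, 189.0]
tool_rot: [-2.088, 1.531, -0.29]
force: [1.8, -0.9, 0.5]
width: 20.4
```

```bash
python3 go.py 32.2 50 79.3
```

```text
t 7.12 TCP mount [33.  50.4 79. ] turn 0.0 F mount [1.5, -1.2] 0.5 w 20.4 j [-0.37  0.14  1.76  0.    1.2  -2.16]
[[ 0.0381 -0.9735 -0.2253]
 [-0.0113 -0.2259  0.9741]
 [-0.9992 -0.0345 -0.0196]]
tool shift m [-0.0003  0.0008 -0.0004]
```

Emit:
{"api": "carry_out", "payload": {"rows": [[[0.0075, -0.0105, 0], 0, 1], [[0, 0, 0], 0, 1], [[0.0098, -0.009, 0], 0, 1], [[0, 0, 0], 0, 1]]}}

```text
time: 7.62
tcp_pos: [607.5, -97.6, 171.0]
tool_rot: [-2.038, 1.531, -0.24]
force: [1.6, 1.3, 0.5]
width: 20.9
```

```bash
python3 go.py 52.9 50 61.9; python3 v.py c6.png
```

```text
t 7.62 TCP mount [55.2 50.5 61. ] turn -0.0 F mount [1.9, 0.9] 0.5 w 20.9 j [-0.35  0.2   1.72  0.    1.18 -2.14]
[[ 0.0386 -0.9736 -0.2248]
 [-0.0095 -0.2253  0.9742]
 [-0.9992 -0.0355 -0.0179]]
tool shift m [-0.001   0.0023 -0.0006]
```

View pics/c6.png

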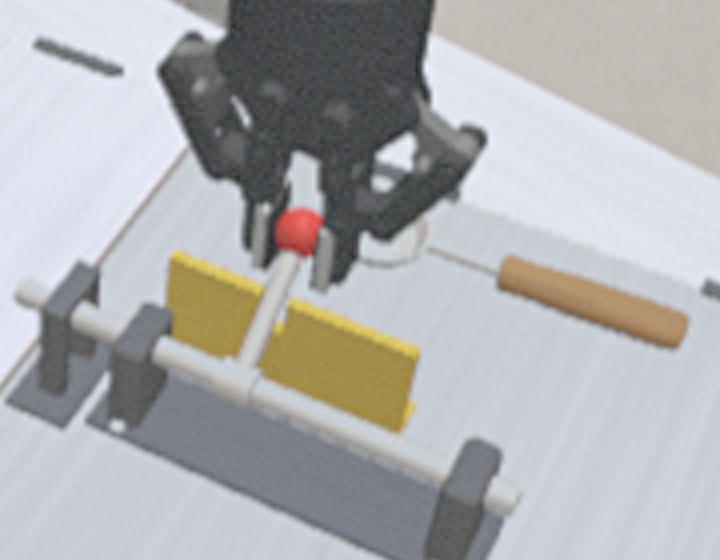

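Emit:
{"api": "carry_out", "payload": {"rows": [[[0.0055, -0.0036, 0], 0, 1], [[0.005, -0.0028, 0], 0, 1], [[0, 0, 0], 0, 1]]}}

```text
time: 8.05
tcp_pos: [614.2, -96.2, 160.5]
tool_rot: [-2.044, 1.531, -0.246]
force: [2.0, 1.0, 0.3]
width: 20.5
```

```bash
python3 go.py 61.8 50 50.9; python3 v.py c7.png
```

```text
t 8.05 TCP mount [62.1 50.4 50.5] turn -0.0 F mount [2.2, 0.5] 0.3 w 20.5 j [-0.34  0.23  1.71  0.    1.16 -2.14]
[[ 0.0382 -0.9736 -0.225 ]
 [-0.0096 -0.2255  0.9742]
 [-0.9992 -0.0351 -0.0179]]
tool shift m [-0.0004  0.0003 -0.0004]
```

View pics/c7.png

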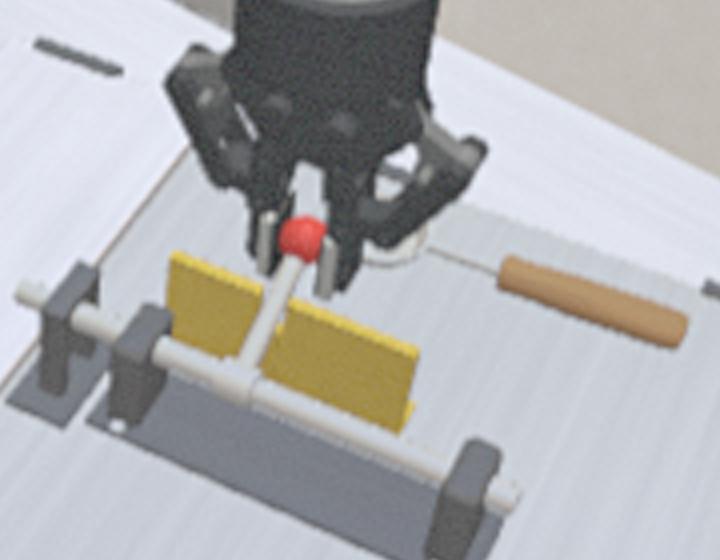

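Emit:
{"api": "carry_out", "payload": {"rows": [[[0.0023, -0.001, 0], 0, 1], [[0, 0, 0], 0, 1]]}}

```text
time: 8.35
tcp_pos: [615.3, -95.9, 158.4]
tool_rot: [-2.043, 1.531, -0.245]
force: [1.0, 0.7, 1.6]
width: 19.6
```

Emit:
{"api": "carry_out", "payload": {"rows": [[[0.0023, -0.001, 0], 0, 1], [[0, 0, 0], 0, 1]]}}

```text
time: 8.6
tcp_pos: [616.3, -95.7, 156.1]
tool_rot: [-2.044, 1.531, -0.246]
force: [1.0, 0.7, 1.7]
width: 20.5
```

```bash
python3 go.py 61.8 50 50.9
```

```text
t 8.6 TCP mount [64.2 50.3 46.1] turn -0.0 F mount [1.1, 0.4] 1.7 w 20.5 j [-0.34  0.24  1.71  0.    1.15 -2.14]
[[ 0.0384 -0.9736 -0.225 ]
 [-0.0097 -0.2255  0.9742]
 [-0.9992 -0.0353 -0.0181]]
tool shift m [-0.0049  0.0023 -0.0004]
```

Emit:
{"api": "carry_out", "payload": {"rows": [[[0.0015, -0.0005, 0], 0, 1], [[0, 0, 0], 0, 1]]}}

```text
time: 8.85
tcp_pos: [617.0, -95.6, 154.7]
tool_rot: [-2.042, 1.531, -0.244]
force: [0.7, 2.0, 1.2]
width: 20.4
```

Emit:
{"api": "carry_out", "payload": {"rows": [[[0.001, -0.0003, 0], 0, 1], [[0, 0, 0], 0, 1]]}}

```text
time: 9.1
tcp_pos: [617.3, -95.5, 153.8]
tool_rot: [-2.042, 1.531, -0.243]
force: [0.8, 2.2, 2.5]
width: 20.5
```

Emit:
{"api": "carry_out", "payload": {"rows": [[[0.001, -0.0003, 0], 0, 1], [[0, 0, 0], 0, 1]]}}

```text
time: 9.35
tcp_pos: [617.6, -95.4, 153.1]
tool_rot: [-2.042, 1.531, -0.244]
force: [-1.3, 2.4, 2.4]
width: 20.3
```

Emit:
{"api": "carry_out", "payload": {"rows": [[[0.001, -0.0003, 0], 0, 1], [[0, 0, 0], 0, 1]]}}

```text
time: 9.6
tcp_pos: [617.8, -95.3, 152.4]
tool_rot: [-2.043, 1.532, -0.245]
force: [-2.0, 2.5, 3.6]
width: 20.1
```

```bash
python3 go.py 61.8 50 50.9; python3 v.py c8.png
```

```text
t 9.6 TCP mount [65.8 50.5 42.4] turn -0.0 F mount [-1.4, 2.9] 3.6 w 20.1 j [-0.34  0.25  1.71  0.    1.15 -2.14]
[[ 0.0377 -0.9736 -0.2252]
 [-0.0094 -0.2257  0.9741]
 [-0.9992 -0.0346 -0.0177]]
tool shift m [-0.0086  0.0037 -0.0006]
```

View pics/c8.png

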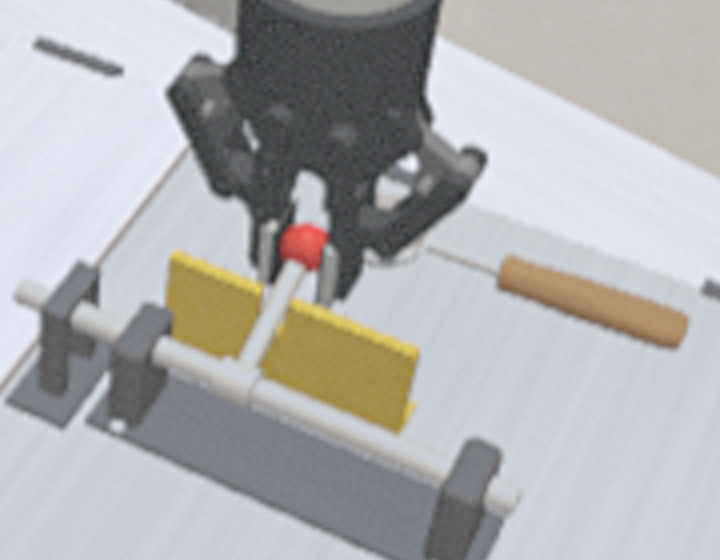

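Emit:
{"api": "carry_out", "payload": {"rows": [[[0, 0, 0.0015], 0, 1], [[0.0005, 0, 0], 0, 1], [[0, 0, 0], 0, 1]]}}

```text
time: 10.02
tcp_pos: [617.9, -94.7, 152.0]
tool_rot: [-2.077, 1.53, -0.279]
force: [-1.3, 1.0, 4.1]
width: 20.1
```

```bash
python3 go.py 61.8 50 50.9
```

```text
t 10.03 TCP mount [65.9 51.  42. ] turn -0.0 F mount [-1.0, 1.2] 4.1 w 20.1 j [-0.33  0.25  1.71  0.    1.15 -2.13]
[[ 0.039  -0.9736 -0.2249]
 [-0.0112 -0.2255  0.9742]
 [-0.9992 -0.0355 -0.0197]]
tool shift m [-0.009   0.0038 -0.0012]
```

Emit:
{"api": "carry_out", "payload": {"rows": [[[0.0015, -0.0004, 0], 0, 1], [[0, 0, 0], 0, 1]]}}

```text
time: 10.28
tcp_pos: [618.3, -94.1, 150.6]
tool_rot: [-2.057, 1.531, -0.258]
force: [0.2, 1.8, 2.7]
width: 20.2
```

```bash
python3 go.py 61.8 50 50.9
```

```text
t 10.28 TCP mount [66.5 51.5 40.6] turn -0.0 F mount [0.6, 1.7] 2.7 w 20.2 j [-0.33  0.25  1.71  0.    1.14 -2.13]
[[ 0.0387 -0.9736 -0.225 ]
 [-0.0102 -0.2255  0.9742]
 [-0.9992 -0.0354 -0.0187]]
tool shift m [-0.0104  0.0043 -0.0017]
```

Emit:
{"api": "carry_out", "payload": {"rows": [[[0.002, -0.0005, 0.0005], 0, 1], [[0, 0, 0], 0, 1]]}}

```text
time: 10.52
tcp_pos: [618.9, -93.4, 148.5]
tool_rot: [-2.052, 1.53, -0.254]
force: [0.8, 0.6, 2.1]
width: 20.5
```

Emit:
{"api": "carry_out", "payload": {"rows": [[[0.002, -0.0004, 0], 0, 1], [[0, 0, 0], 0, 1]]}}

```text
time: 10.78
tcp_pos: [619.6, -93.2, 146.3]
tool_rot: [-2.044, 1.53, -0.246]
force: [0.7, 0.7, 2.4]
width: 20.4
```

```bash
python3 go.py 61.8 50 50.9; python3 v.py c9.png
```

```text
t 10.78 TCP mount [68.  52.1 36.3] turn -0.0 F mount [0.9, 0.5] 2.4 w 20.4 j [-0.33  0.26  1.71  0.    1.14 -2.13]
[[ 0.0396 -0.9735 -0.225 ]
 [-0.0099 -0.2256  0.9742]
 [-0.9992 -0.0364 -0.0186]]
tool shift m [-0.0148  0.0056 -0.0024]
```

View pics/c9.png

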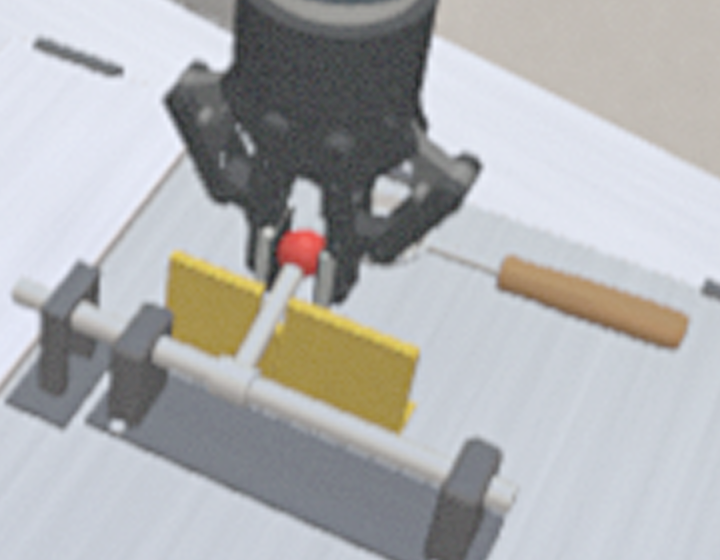

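Emit:
{"api": "carry_out", "payload": {"rows": [[[0.003, -0.0006, 0], 0, 1], [[0, 0, 0], 0, 1], [[0.003, -0.0004, 0], 0, 1], [[0, 0, 0], 0, 1]]}}

```text
time: 11.32
tcp_pos: [621.1, -92.8, 139.8]
tool_rot: [-2.031, 1.529, -0.233]
force: [1.1, 1.6, 0.3]
width: 20.3
```

```bash
python3 go.py 70 52 22
```

```text
t 11.32 TCP mount [69.5 52.1 29.8] turn -0.0 F mount [1.4, 1.3] 0.3 w 20.3 j [-0.33  0.27  1.71  0.    1.13 -2.13]
[[ 0.0403 -0.9735 -0.2249]
 [-0.0096 -0.2255  0.9742]
 [-0.9991 -0.0371 -0.0184]]
tool shift m [ 0.0078 -0.0002  0.0001]
```

Emit:
{"api": "carry_out", "payload": {"rows": [[[0.003, -0.0003, 0], 0, 1], [[0, 0, 0], 0, 1], [[0.003, -0.0001, 0], 0, 1], [[0, 0, 0], 0, 1]]}}

```text
time: 11.82
tcp_pos: [622.0, -92.6, 133.4]
tool_rot: [-2.023, 1.529, -0.224]
force: [2.8, 2.7, 0.1]
width: 20.2
```

Emit:
{"api": "carry_out", "payload": {"rows": [[[0.002, 0, 0], 0, 1], [[0, 0, 0], 0, 1]]}}

```text
time: 12.08
tcp_pos: [622.1, -92.6, 131.3]
tool_rot: [-2.022, 1.529, -0.224]
force: [1.7, 2.4, 0.8]
width: 20.4
```

```bash
python3 go.py 70 52 19; python3 v.py d1.png
```

```text
t 12.07 TCP mount [70.5 52.1 21.3] turn -0.0 F mount [2.2, 1.9] 0.8 w 20.4 j [-0.33  0.28  1.71  0.    1.11 -2.13]
[[ 0.0408 -0.9735 -0.225 ]
 [-0.0093 -0.2256  0.9742]
 [-0.9991 -0.0377 -0.0182]]
tool shift m [ 0.0023  0.0006 -0.0001]
```

View pics/d1.png

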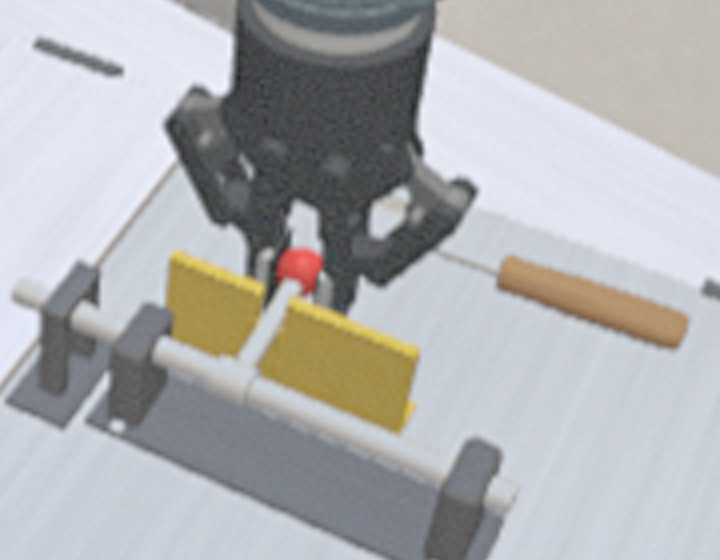

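Emit:
{"api": "carry_out", "payload": {"rows": [[[0.0015, 0, 0], 0, 1], [[0, 0, 0], 0, 1]]}}

```text
time: 12.38
tcp_pos: [622.1, -92.6, 129.9]
tool_rot: [-2.022, 1.529, -0.223]
force: [1.5, 2.2, 1.7]
width: 20.5
```

Emit:
{"api": "carry_out", "payload": {"rows": [[[0.0015, 0, 0], 0, 1], [[0, 0, 0], 0, 1]]}}

```text
time: 12.62
tcp_pos: [622.2, -92.6, 128.4]
tool_rot: [-2.023, 1.529, -0.225]
force: [2.3, 2.6, 2.1]
width: 20.4
```

Emit:
{"api": "carry_out", "payload": {"rows": [[[0.001, 0, 0], 0, 1], [[0, 0, 0], 0, 1]]}}

```text
time: 12.88
tcp_pos: [622.2, -92.7, 127.4]
tool_rot: [-2.023, 1.529, -0.225]
force: [2.4, 1.8, 2.3]
width: 20.0
```

Emit:
{"api": "carry_out", "payload": {"rows": [[[0.001, 0, 0], 0, 1], [[0, 0, 0], 0, 1]]}}

```text
time: 13.12
tcp_pos: [622.2, -92.6, 126.3]
tool_rot: [-2.021, 1.529, -0.223]
force: [1.0, 1.7, 2.5]
width: 19.9
```

```bash
python3 go.py 70 52 19; python3 v.py d2.png
```

```text
t 13.12 TCP mount [70.6 52.  16.4] turn -0.0 F mount [1.4, 1.4] 2.5 w 19.9 j [-0.33  0.28  1.71  0.    1.1  -2.13]
[[ 0.0405 -0.9735 -0.225 ]
 [-0.0092 -0.2255  0.9742]
 [-0.9991 -0.0374 -0.0181]]
tool shift m [-0.0027  0.0005 -0.0001]
```

View pics/d2.png

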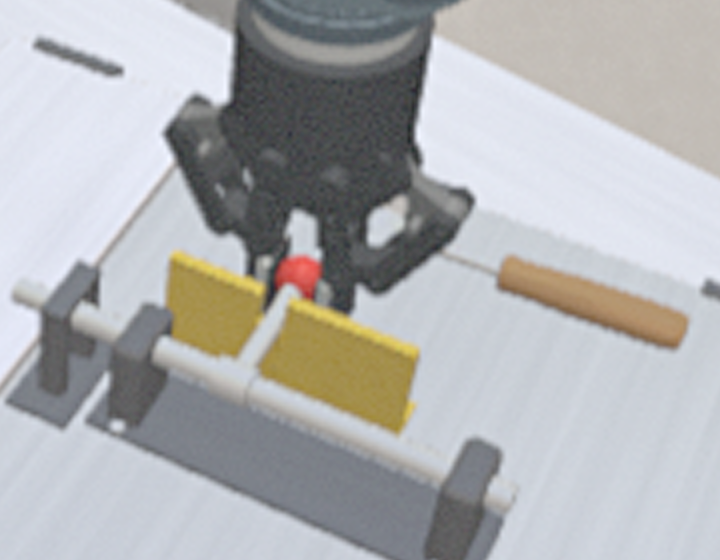

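Emit:
{"api": "carry_out", "payload": {"rows": [[[0, 0, 0], 0, 0.2], [[0, 0, 0], 0, 0.1], [[0, 0, 0], 0, 0]]}}

```text
time: 13.55
tcp_pos: [620.5, -93.2, 124.3]
tool_rot: [-2.06, 1.533, -0.262]
force: [1.3, 0.7, 0.4]
width: 42.7
```

```bash
python3 go.py 70 52 80; python3 v.py d3.png
```

```text
t 13.55 TCP mount [68.9 51.9 14.3] turn -0.0 F mount [1.4, 0.4] 0.4 w 42.7 j [-0.33  0.29  1.72  0.    1.1  -2.13]
[[ 0.0363 -0.9737 -0.2249]
 [-0.0097 -0.2254  0.9742]
 [-0.9993 -0.0332 -0.0177]]
tool shift m [-0.0656 -0.0033 -0.001 ]
```

View pics/d3.png

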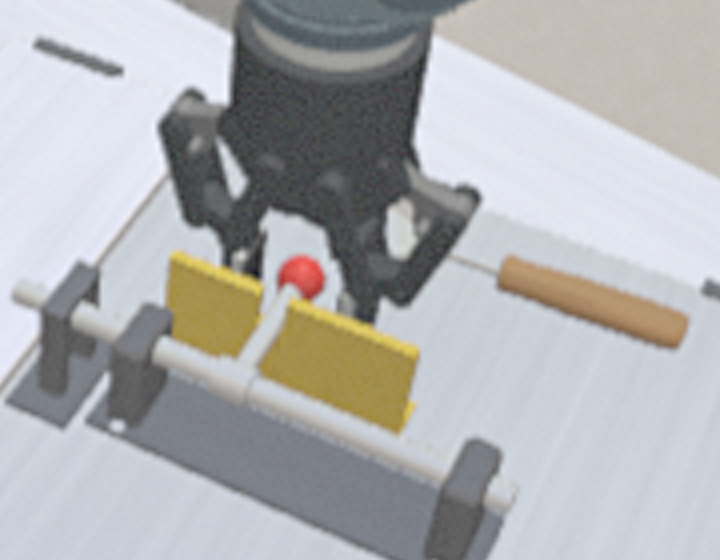

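Emit:
{"api": "carry_out", "payload": {"rows": [[[-0.01, 0, 0], 0, 0], [[-0.02, 0, 0], 0, 0], [[-0.03, 0, 0], 0, 0], [[-0.04, 0, 0], 0, 0], [[0, 0, 0], 0, 0]]}}

```text
time: 14.22
tcp_pos: [617.7, -92.6, 233.3]
tool_rot: [-2.075, 1.528, -0.277]
force: [0.0, -0.3, 0.3]
width: 42.9
```

```bash
python3 go.py 70 52 80; python3 v.py d4.png
```

```text
t 14.22 TCP mount [ 66.2  53.1 123.3] turn -0.0 F mount [-0.0, -0.3] 0.3 w 42.9 j [-0.33  0.16  1.65  0.    1.29 -2.13]
[[ 0.041  -0.9735 -0.2248]
 [-0.0117 -0.2255  0.9742]
 [-0.9991 -0.0373 -0.0206]]
tool shift m [ 0.0434 -0.0021 -0.0002]
```

View pics/d4.png

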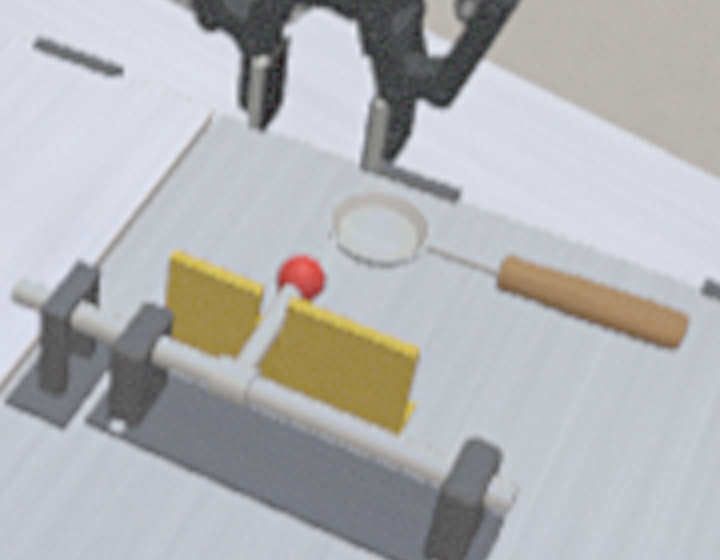

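```bash
python3 - <<'E'
import io,contextlib
with contextlib.redirect_stdout(io.StringIO()):
    from fit2 import *
def P(X,d=(0,0)): return ((proj(S['side'],W(p,X))+d)-[260,140])*4
K=lambda a,s:(68*np.sin(a),s,40+68*np.cos(a))
d=least_squares(lambda d:np.concatenate([P(K(.295,50),d)-[273,240],P(K(.902,50.5),d)-[299,232],P(K(1.08,50.4),d)-[301,239]]),[0,0]).x
print(d)
for a in (.295,.902,1.08): print(a,P(K(a,50.3),d))
f=least_squares(lambda v:P(K(v[0],v[1]),d)-[302,278],[1.5,52]); print('now a,s',f.x)
for a in (1.45,1.5,1.57,1.62): print(a,P(K(a,52.),d))
print(np.ravel([q['point'] for q in arm.pinpoint('side','knob')[:1]]))
for n in('cup','tin','spoon'): print(n,np.round([q['point'] for q in arm.pinpoint('side',n)[:1]],1))
E
```

```text
[-0.59 -0.42]
0.295 [271.31 240.59]
0.902 [299.05 231.32]
1.08 [302.61 239.07]
now a,s [ 1.55 50.15]
1.45 [299.49 266.32]
1.5 [298.87 271.3 ]
1.57 [297.75 278.65]
1.62 [296.76 284.15]
[335.5 208.1]
cup [[216.3 260.2]]
tin [[391.  344.7]]
spoon [[382.6 211.2]]
```

```bash
python3 -c "
from workcell import arm
print(arm.hand_in())"
```

```text
the job is handed in; nothing more can be done
None
```

The bolt is slid shut, the handle lies down in the notch, and the gripper has let go. I handed the job in at about 14 s; no verdict is reported.

- **What I did:** I pinched the knob with 20 N and slid the bolt to about 50 mm. I then turned the handle gently down to the rail, felt the notch at about 52 mm, and lowered the handle in. After that I opened the fingers and backed off about 110 mm.
- **Forces:** The highest reading on the tool while feeling the rail was about 4 N. I kept well below the 25 N rail limit throughout.
- **Handle angle:** The last side picture puts the handle at about 1.55 rad. The angle worked out from the arm's own positions came out higher, about 1.6 rad. Both are above the 1.45 rad needed.
- **Slide:** The picture gives about 50 mm and the arm's readings about 52 mm. Both are well past the 31 mm needed, and the rod's end shows beyond the staple.
- **Cup, tin and spoon:** They looked unmoved. The networks' points for them shifted by up to about 4 pixels (the cup), which I take to be noise.
- **A check that disagreed:** The camera measurements of the bolt's pose were 2–6 mm apart between views. I relied on touch for the last millimetres.

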